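# Set back the ratchet follower of the tile box

### The arm

A 6-joint arm with a two-finger parallel gripper is mounted at the origin on the work surface. World frame = base frame: x ahead of the robot, y to its left, z up, the work surface at z = 0. Lengths are in m, angles in rad, forces in N, time in s.
With the tool pointing down it reaches from about 0.35 to 0.85 m from the base axis. Payload 8.1 kg.
Tool frame: the origin (TCP) lies midway between the tips of the shut fingers; the grasp point (between the pads) lies robot.grasp_offset behind it (robot.grasp_offset is the distance from the TCP to the grasp point, in m); z points along the fingers, y is the direction in which the jaws open and shut (so a half turn about z gives the same grasp; the last joint's range is limited). The gripper opens to 93 mm and grips with 3 to 60 N. Pads are 15 mm wide; open, the fingers measure 128 mm over their backs; the gripper's body (75 mm by 188 mm) begins 65 mm behind the grasp point.
Start: joints at [1.144, 0.13, 1.488, -0, 1.523, -0.085], TCP at [0.201, 0.565, 0.219] pointing down, gripper open.
Joint ranges: [-2.96, 2.96], [-0.89, 2.26], [0.02, 2.5], [-1.34, 4.48], [0, 2.73], [-2.66, 2.66]. Speed limits (rad/s): [2.39, 2.39, 2.79, 3.14, 3.14, 3.14].

### API

Orientations are given as a rotation vector (axis times angle).
In Python, from plant import robot gives the robot as it stands.
- The arm moves only by the shell command python3 -m handwheel 'ROWS' [OPENING] [FORCE]. ROWS is text: rows parted by semicolons, each of 6 numbers parted by spaces: the shift along the world's x, y, z each as a share of 0.3 m, from -1 to 1, then the turn, a rotation vector about the world's x, y, z each as a share of 45 degrees, from -1 to 1. A call has 1 to 5 rows; each row is the pose to reach, as a shift and turn from the pose commanded when the call began; what a row does not reach only later rows make up. A row lasts 1/10 s, in which the tool goes at most 50 mm and 8.59 degrees, less where a joint would pass 70% of its speed; a pose out of reach is approached as far as the arm can. A call with a number of a shift or a turn outside -1 to 1 is refused whole. A call with a gripper value outside its range is refused whole. OPENING is the closure, from -1 (fully open) to 1 (shut), set as the call begins (- or left out, the last holds). The fingers move at their own pace and stop on an object; FORCE is the grip in N (left out, the last holds). Time passes only in rows, so rows that repeat a pose let the fingers close. It gives the time, the measured TCP pose, the force and the opening at its end, in the units of the state.
- robot.read_state(): the state, without advancing time (a new reading comes with each control period).
- robot.read_camera(name): name is "scene" or "top"; returns (picture, depth): 400x640x3 uint8, red, green, blue; 400x640 float32, m along the optical axis (not along the pixel's ray), 0 where there is no reading.
- robot.camera_model(name): a dict with "camera_matrix" (3x3 intrinsics, pixels), "dist" ([k1, k2, p1, p2, k3] as OpenCV has them; the pictures are not rectified), "pose" (4x4, takes a point from camera to world coordinates). Camera axes: x right, y down, z forward; pixel columns grow to the right and rows downward; lengths in m; the calibration is good to about 2 mm. A picture is of the moment at which its call begins. camera_model takes no time and is no camera call.
- robot.close_job(): hands the job in, once; it reports no verdict.
Trained networks look in the newest picture that a camera, given by its name, has taken for a name from the list of things; names that differ only in an ending like _2 or _b are one class to them, and where a whole thing is asked for, a point or a joint stands for the part that bears it (a point fixed in the world has none). Each returns a list of dicts, best first, with "conf" (0 to 1); they miss things now and then, are a little off and sometimes report something else, mostly with a low value. They report only what shows in the picture. A call takes as long as a camera call.
- robot.look_for(camera, query): "rect" ([centre column, centre row, width, height] in pixels, round what is visible of it).
- robot.silhouettes(camera, query): "pixels" (400x640 bool, what is visible of it) and "rect" ([centre column, centre row, width, height] in pixels, round what is visible of it).
- robot.tip_of(camera, query): "at" ([row, column] in pixels: a listed point, or the origin of a listed thing).
The state is a dict: "t": time; "q": joint angles; "dq": joint speeds; "joint_torque": joint torques, N m; "tool_pos": TCP position; "orientation": TCP orientation; "force": force on the tool from outside, world axes, zero at the start; "wrist_torque": the same for the moment, N m; "opening": finger opening in m.
Only numpy, scipy, OpenCV 4.12 (cv2) and the standard library are available. Lean on these libraries where they do the work, as an engineer would, in place of code of your own. Each camera call takes 0.05 s, during which the arm holds its last target.

### The job

Make room in the walnut tile box for the tiles: press down the release pad on the sliding follower and, keeping it pressed, push the follower along its bar all the way back to the closed end, then let go so that the release springs up. Only press and push: do not pick up or shift the pegs, tiles, sweet dish or tea glass holder standing about.

Things in the scene. Friction and masses are not known exactly. Their poses are not given: they have to be found in the camera images.
- box: Open-topped walnut tile box, fixed to the table, 300 long (its x) x 160 wide x 50 high, walls 9, floor 8. Origin: centre of its underside. Its +x axis runs from the open flap end (nearer the robot) to the closed back wall (inner face at x = +141). The flap lies flat on the table beyond the -x end, 65 long, 8 thick.
- bar_mid (a point): Point on the bar's top face over the box's centre, 36 above the table. The brass bar, 12 wide, runs along the box's middle (y = 0) from a post at x = -121 to the back wall, with saw teeth 12 apart on its underside.
- follower (a joint): Position (m) of the follower along the bar: 0 = foremost, 0.170 = fully back at its end stop (board about 2 mm from the back wall); grows along the box's +x. Starts at 0.03 to 0.09. A ratchet lets it go forward (-x) but blocks it going back, within one tooth (12 mm), unless the release is held down. Slides with about 2 N of drag.
- board (a point): Centre of the top edge of the follower's wooden board: 132 wide, standing across the box, 12 thick, top 56 above the table. The board carries a nickel saddle on its robot side with the release pad on top, and the upright finger tab behind the pad.
- release (a joint): How far (m) the release pad is pressed down: 0 = up, 0.008 = fully down. Spring: starts to give at about 2 N, fully down at about 4.5 N. The teeth are free from about 0.005; it must stay down while the follower is pushed.
- pad (a point): Centre of the top face of the release pad: a flat ribbed nickel plate, 46 along the box x 44 across, its top 70 above the table when up. It moves straight down when pressed and travels with the follower. Nothing rises above it nearby except the tab.
- tab (a point): Centre of the front (robot-side) face of the upper part of the finger tab: an upright nickel plate 56 wide across the box, 8 thick, rising to 100 above the table, part of the follower. Its front face is 27 behind the pad's centre (towards the box's +x), 4 beyond the pad's rear edge.
- dish_mid (a point): Pink cut-glass sweet dish, 110 across the rim, 42 high, loose beside the box; point on its axis 20 above the table.
- holder_mid (a point): Nickel tea glass holder with a looped handle, 68 across the foot, 55 high (85 with its glass), handle reaching 55 from the axis, loose beside the box; point on its axis 30 above the table.
- peg0_mid (a point): Turned maple marker peg, 22 across, 70 high, standing loose on the table close beside the box; its centre.
- peg1_mid (a point): Turned maple marker peg, 22 across, 70 high, standing loose on the table close beside the box; its centre.
- peg2_mid (a point): Turned maple marker peg, 22 across, 70 high, standing loose on the table close beside the box; its centre.
- peg3_mid (a point): Turned maple marker peg, 22 across, 70 high, standing loose on the table close beside the box; its centre.
- tile0_mid (a point): Ivory-coloured game tile 37 x 26 x 10 lying loose on the box floor near the flap end; its centre.
- tile1_mid (a point): Ivory-coloured game tile 37 x 26 x 10 lying loose on the box floor near the flap end; its centre.

How it is judged:
By the outcome, as a careful person would: the job done as asked, in the order asked, and still so for the second after the job is handed in, with the robot touching nothing.
It also fails if it takes over 32 s, if anything falls off the work surface, if the arm or the gripper's body presses on something with over 40 N, if the wrist force passes 120 N, or if a joint passes its speed limit or range.

## Working session

There is one attempt and no reset: what is moved stays moved. The work goes in short steps, Python scripts to look and compute and a shell command to move; the robot and the scene stay as the last step left them, time stands still between calls to the robot, and variables do not carry over. Pictures are saved under pics/ and viewed, and the job is handed in when it is done.

```bash
mkdir -p pics
cat > h.py <<'E'
import numpy as np, cv2
from plant import robot
def ray(cam,rc):
    m=robot.camera_model(cam);K=np.array(m["camera_matrix"]);d=np.array(m["dist"]);T=np.array(m["pose"])
    p=cv2.undistortPoints(np.array([[[rc[1],rc[0]]]],float),K,d)[0,0]
    return T[:3,3],T[:3,:3]@np.array([p[0],p[1],1.])
def at_z(cam,rc,z):
    o,v=ray(cam,rc); return o+v*(z-o[2])/v[2]
def at_d(cam,rc,depth):
    o,v=ray(cam,rc); r,c=int(round(rc[0])),int(round(rc[1])); return o+v*depth[r,c]
E
python3 - <<'E'
from h import *
s=robot.read_state();print(s["t"],s["tool_pos"],s["orientation"],s["force"],robot.grasp_offset)
Z=dict(pad=.07,tab=.085,board=.056,bar_mid=.036,box=0)
for c in("scene","top"):
    im,d=robot.read_camera(c);cv2.imwrite(f"pics/{c}0.png",im[:,:,::-1])
    for q in("pad","tab","board","bar_mid"):
        for r in robot.tip_of(c,q)[:1]:
            print(c,q,r["conf"],np.round(r["at"],1),at_z(c,r["at"],Z[q]).round(4),at_d(c,r["at"],d).round(4))
E
```

```text
0.0 [0.20086129 0.56478735 0.21761641] [-5.34208663e-01 -3.09538295e+00  2.71265236e-03] [-0.75824712  0.3789931  -0.72215626] 0.0188
scene pad 0.42 [192.8 305.7] [0.5471 0.0198 0.07  ] [0.5769 0.0156 0.0942]
scene tab 0.74 [194.4 311.1] [0.5724 0.0264 0.085 ] [0.5759 0.0258 0.0879]
scene board 0.91 [202.3 313. ] [0.5619 0.0313 0.056 ] [0.5732 0.0295 0.0656]
scene bar_mid 0.65 [211.5 309.9] [0.5651 0.0241 0.036 ] [ 1.135  -0.0632  0.5462]
top pad 0.8 [215.7 343.7] [0.5447 0.0177 0.07  ] [0.5448 0.0177 0.0681]
top tab 0.74 [202.2 338.8] [0.569  0.0276 0.085 ] [0.5679 0.0279 0.0985]
top board 0.65 [207.1 337.5] [0.5618 0.0295 0.056 ] [0.562  0.0295 0.0525]
top bar_mid 0.61 [204.4 334.9] [0.5685 0.0345 0.036 ] [0.5638 0.035  0.0981]
```

View pics/scene0.png

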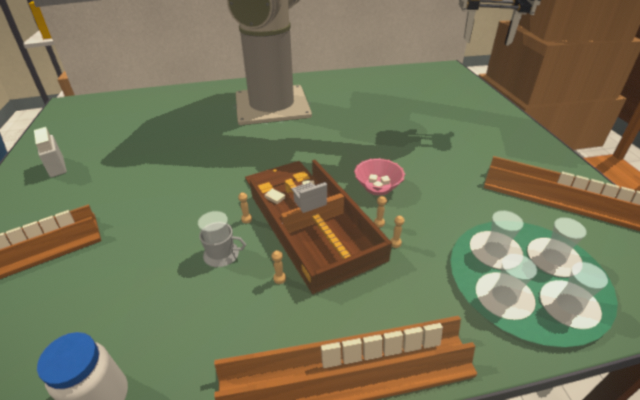

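View pics/top0.png

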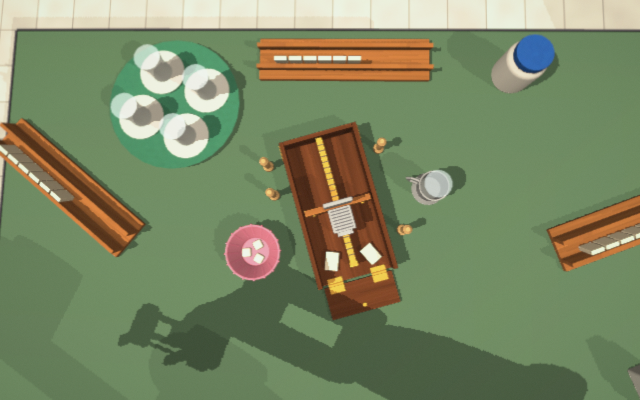

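The top view shows the box in the middle, running from about (365,290) to (320,130). The ribbed pad is near (342,218), with the tab behind it at (338,203). The bar is yellow. Next I'll measure the box yaw precisely.

Run:
```python
from h import *
from scipy.spatial.transform import Rotation as R
im,d=robot.read_camera("top")
cv2.imwrite("pics/crop0.png",cv2.resize(im[105:325,220:450,::-1],None,fx=2.6,fy=2.6,interpolation=cv2.INTER_CUBIC))
hsv=cv2.cvtColor(im,cv2.COLOR_RGB2HSV)
m=(hsv[...,0]>18)&(hsv[...,0]<32)&(hsv[...,1]>140)&(hsv[...,2]>150)
rr,cc=np.nonzero(m)
k=(rr>130)&(rr<196)&(cc>305)&(cc<345)
P=np.array([at_z("top",(r,c),.036) for r,c in zip(rr[k],cc[k])])
c=P.mean(0);u=np.linalg.svd(P-c)[2][0];u*=np.sign(u[0]);print("bar",len(P),c,np.degrees(np.arctan2(u[1],u[0])),P[:,0].min(),P[:,0].max())
x=robot.tip_of("top","box");print(x and (x[0]["conf"],x[0]["at"],at_z("top",x[0]["at"],0)))
s=robot.silhouettes("top","box")
if s:
    rr,cc=np.nonzero(s[0]["pixels"]);Q=np.array([at_z("top",t,.05)[:2] for t in zip(rr,cc)],np.float32)
    print(s[0]["conf"],cv2.minAreaRect(Q))
# metal pixels by depth
rr,cc=np.mgrid[185:245,315:370];pts=np.array([at_d("top",(r,c),d) for r,c in zip(rr.ravel(),cc.ravel())])
for lo,hi in((.092,.106),(.064,.075)):
    a=pts[(pts[:,2]>lo)&(pts[:,2]<hi)];print(lo,len(a),a.mean(0),cv2.minAreaRect(a[:,:2].astype(np.float32)))
for q in("tab","pad","board","bar_mid"):
    for r in robot.tip_of("top",q)[:1]: print(q,r["conf"],r["at"])
print(R.from_rotvec(robot.read_state()["orientation"]).as_matrix().round(3))
```

```text
bar 333 [0.64755794 0.05405379 0.036     ] 16.840531201278356 0.5871420425785351 0.7046027355631129
(0.66, [208.4, 336.3], array([0.56289316, 0.03119835, 0.        ]))Traceback (most recent call last):
  File "<stdin>", line 14, in <module>
  File "h.py", line 8, in at_z
    o,v=ray(cam,rc); return o+v*(z-o[2])/v[2]
        ~~~^^^^^^^^
  File "h.py", line 4, in ray
    m=robot.camera_model(cam);K=np.array(m["camera_matrix"]);d=np.array(m["dist"]);T=np.array(m["pose"])
ValueError: time passes only in moves, steps and waits
```

View pics/crop0.png

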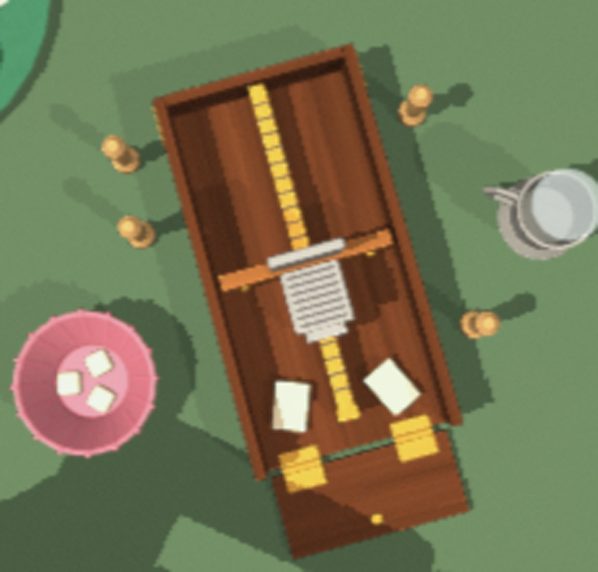

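The crop shows the pad at about (317,297) in crop pixels, with clear space around it. The board and tab sit just beyond it. The script failed because it called camera_model too often, so I'll cache it and run again.

```bash
sed -i 's/^def ray/import functools\n@functools.lru_cache\ndef cm(c): return robot.camera_model(c)\ndef ray/; s/m=robot.camera_model(cam)/m=cm(cam)/' h.py
python3 - <<'E'
from h import *
from scipy.spatial.transform import Rotation as R
im,d=robot.read_camera("top")
hsv=cv2.cvtColor(im,cv2.COLOR_RGB2HSV)
m=(hsv[...,0]>18)&(hsv[...,0]<32)&(hsv[...,1]>140)&(hsv[...,2]>150)
rr,cc=np.nonzero(m)
k=((rr>130)&(rr<196)&(cc>305)&(cc<345))|((rr>236)&(rr<263)&(cc>338)&(cc<358))
P=np.array([at_z("top",(r,c),.036) for r,c in zip(rr[k],cc[k])])
c=P.mean(0);u=np.linalg.svd(P-c,full_matrices=False)[2][0];u*=np.sign(u[0]);print("bar",len(P),c,u,np.degrees(np.arctan2(u[1],u[0])),P[:,0].min(),P[:,0].max())
s=robot.silhouettes("top","box")
if s:
    rr,cc=np.nonzero(s[0]["pixels"]);Q=np.array([at_z("top",t,.05)[:2] for t in zip(rr,cc)],np.float32)
    print(s[0]["conf"],cv2.minAreaRect(Q))
rr,cc=np.mgrid[185:245,315:370];pts=np.array([at_d("top",(r,c),d) for r,c in zip(rr.ravel(),cc.ravel())])
for lo,hi in((.092,.106),(.064,.075)):
    a=pts[(pts[:,2]>lo)&(pts[:,2]<hi)];print(lo,len(a),a.mean(0),cv2.minAreaRect(a[:,:2].astype(np.float32)))
# box corners (crop px -> image) of the top rim at z=.05
for n,(x,y) in dict(backL=(155,101),backR=(352,45),frontR=(462,424),frontL=(258,478)).items():
    print(n,at_z("top",(105+y/2.6,220+x/2.6),.05).round(4))
print(R.from_rotvec(robot.read_state()["orientation"]).as_matrix().round(3))
E
```

```text
bar 492 [0.59275724 0.0376933  0.036     ] [ 9.58018648e-01  2.86705896e-01 -6.79404695e-18] 16.660845177626655 0.4555157224133433 0.7046027355631129
0.95 ((0.5393437147140503, 0.02184957265853882), (0.3631134629249573, 0.16238833963871002), 16.988143920898438)
0.092 135 [0.56858589 0.03088606 0.09853941] ((0.568748414516449, 0.03138753026723862), (0.008153613656759262, 0.05428127199411392), 16.41020393371582)
0.064 561 [0.53942905 0.02264665 0.06933163] ((0.5408222079277039, 0.026131894439458847), (0.05148666352033615, 0.0495292991399765), 16.600738525390625)
backL [0.6864 0.1464 0.05  ]
backR [ 0.7317 -0.0035  0.05  ]
frontR [ 0.4468 -0.0878  0.05  ]
frontL [0.404  0.0621 0.05  ]
[[-0.942  0.335  0.   ]
 [ 0.335  0.942  0.   ]
 [-0.     0.    -1.   ]]
```

```bash
python3 -m handwheel '0.08 -0.12 0 0 0 -0.15;0.16 -0.25 0 0 0 -0.3;0.25 -0.39 0 0 0 -0.45;0.34 -0.53 0 0 0 -0.55;0.42 -0.67 0 0 0 -0.65' 1 20
```

```text
t: 1.25
tool_pos: [0.3279, 0.3627, 0.2188]
orientation: [1.303, 2.858, 0.001]
force: [1.3, 0.8, 0.8]
opening: 0.0577
```

```bash
python3 -m handwheel '0.08 -0.13 0 0 0 -0.1;0.17 -0.27 0 0 0 -0.2;0.26 -0.41 0 0 0 -0.3;0.35 -0.55 0 0 0 -0.42;0.44 -0.69 0 0 0 -0.54'
python3 - <<'E'
from h import *
from scipy.spatial.transform import Rotation as R
s=robot.read_state();y=R.from_rotvec(s["orientation"]).as_matrix()[:,1];print(s["tool_pos"],np.degrees(np.arctan2(y[1],y[0])))
E
```

```text
t: 1.75
tool_pos: [0.4599, 0.1555, 0.2191]
orientation: [1.876, 2.519, 0.001]
force: [1.5, 0.4, -0.3]
opening: 0.0177
[0.45993799 0.15546065 0.21906482] 16.648203542422564
```

```bash
python3 -m handwheel '0.09 -0.15 0 0 0 0;0.18 -0.3 0 0 0 0;0.263 -0.443 0 0 0 0;0.263 -0.443 -0.13 0 0 0;0.263 -0.443 -0.26 0 0 0' && python3 -m handwheel '0 0 -0.09 0 0 0;0 0 -0.13 0 0 0;0 0 -0.13 0 0 0;0 0 -0.13 0 0 0'
python3 - <<'E'
from h import *
from scipy.spatial.transform import Rotation as R
s=robot.read_state();y=R.from_rotvec(s["orientation"]).as_matrix()[:,1];print(s["tool_pos"],s["force"],s["opening"],np.degrees(np.arctan2(y[1],y[0])))
for c in("top","scene"):
    im,d=robot.read_camera(c);cv2.imwrite(f"pics/{c}1.png",cv2.resize((im[110:290,230:450] if c=="top" else im[130:300,210:430])[:,:,::-1],None,fx=3,fy=3,interpolation=cv2.INTER_CUBIC))
E
```

```text
t: 2.25
tool_pos: [0.5401, 0.0222, 0.1412]
orientation: [1.874, 2.517, 0.003]
force: [-0.6, 0.4, -1.6]
opening: 0.0005
t: 2.65
tool_pos: [0.5389, 0.0245, 0.1031]
orientation: [1.87, 2.522, 0.002]
force: [0.7, -0.2, 0.7]
opening: 0.0006
[0.53888115 0.02451701 0.10313166] [ 0.68727672 -0.16438769  0.664983  ] 0.0005800583747598254 16.882804024813833
```

View pics/scene1.png

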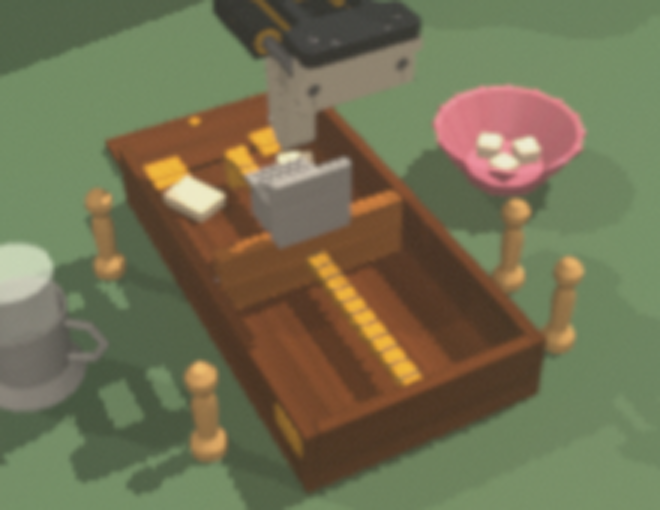

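View pics/top1.png

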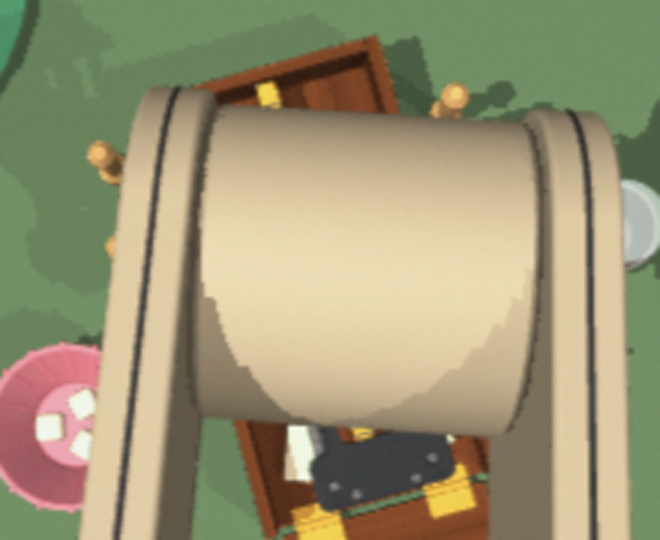

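The scene view shows the shut fingers above the pad, at about (292,135) in the crop and in front of the tab. I'll press down gradually.

```bash
python3 -m handwheel '0 -0.003 -0.045 0 0 0;0 -0.006 -0.09 0 0 0;0 -0.006 -0.1 0 0 0;0 -0.006 -0.1 0 0 0'; python3 -m handwheel '0 0 -0.01 0 0 0;0 0 -0.01 0 0 0'; python3 -m handwheel '0 0 -0.01 0 0 0;0 0 -0.01 0 0 0'
```

```text
t: 3.15
tool_pos: [0.5369, 0.0226, 0.0704]
orientation: [-1.871, -2.522, 0.002]
force: [-1.0, 0.1, 0.5]
opening: 0.0005
t: 3.35
tool_pos: [0.5381, 0.0226, 0.0687]
orientation: [1.872, 2.523, 0.0]
force: [-0.6, 0.1, 1.9]
opening: 0.0002
t: 3.55
tool_pos: [0.5383, 0.0226, 0.0658]
orientation: [1.871, 2.523, 0.001]
force: [-0.1, -0.6, 3.1]
opening: 0.0005
```

```bash
python3 -m handwheel '0 0 -0.01 0 0 0;0 0 -0.01 0 0 0;0 0 -0.01 0 0 0'; python3 -m handwheel '0 0 -0.005 0 0 0;0 0 -0.01 0 0 0;0 0 -0.01 0 0 0'
```

```text
t: 3.85
tool_pos: [0.5384, 0.0226, 0.0629]
orientation: [1.871, 2.523, 0.001]
force: [0.4, 0.0, 2.9]
opening: 0.0004
t: 4.15
tool_pos: [0.54, 0.023, 0.0621]
orientation: [1.87, 2.521, 0.005]
force: [-1.7, 3.1, 16.6]
opening: 0.0004
```

The pad bottomed out at 0.062 m with 17 N, 8 mm down as specified. I'll ease off slightly and push along the bar.

```bash
python3 -m handwheel '0.01 0.003 0.002 0 0 0;0.02 0.006 0.002 0 0 0;0.03 0.009 0.002 0 0 0;0.04 0.012 0.002 0 0 0;0.05 0.015 0.002 0 0 0'; python3 -m handwheel '0.015 0.0045 0 0 0 0;0.03 0.009 0 0 0 0;0.045 0.0135 0 0 0 0;0.06 0.018 0 0 0 0;0.075 0.0225 0 0 0 0'
```

```text
t: 4.65
tool_pos: [0.5544, 0.0273, 0.0621]
orientation: [1.87, 2.522, 0.003]
force: [-2.4, 0.9, 13.2]
opening: 0.0003
t: 5.15
tool_pos: [0.5769, 0.034, 0.0621]
orientation: [1.87, 2.522, 0.003]
force: [-2.5, 0.1, 13.3]
opening: 0.0003
```

Run:
```python
from h import *
im,d=robot.read_camera("scene");cv2.imwrite("pics/scene2.png",cv2.resize(im[130:300,210:430,::-1],None,fx=3,fy=3,interpolation=cv2.INTER_CUBIC))
s=robot.read_state();print(s["tool_pos"],s["force"])
```

```text
[0.57753547 0.03420011 0.06219573] [-0.13437301  1.17905779 10.48245617]
```

View pics/scene2.png

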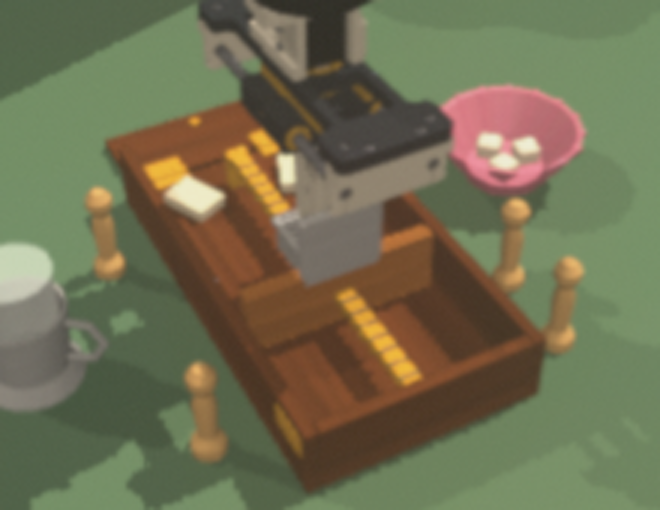

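The follower is moving back with the pad held down. In the crop, the board's lower edge is now near (340,300), closer to the back wall. I'll keep going.

```bash
python3 -m handwheel '0.02 0.006 0 0 0 0;0.04 0.012 0 0 0 0;0.06 0.018 0 0 0 0;0.08 0.024 0 0 0 0;0.1 0.03 0 0 0 0'; python3 -m handwheel '0.02 0.006 0 0 0 0;0.04 0.012 0 0 0 0;0.06 0.018 0 0 0 0;0.08 0.024 0 0 0 0;0.1 0.03 0 0 0 0';  python3 -m handwheel '0.015 0.0045 0 0 0 0;0.03 0.009 0 0 0 0;0.045 0.0135 0 0 0 0;0.06 0.018 0 0 0 0;0.06 0.018 0 0 0 0'
```

```text
t: 5.7
tool_pos: [0.607, 0.0429, 0.0621]
orientation: [1.87, 2.522, 0.002]
force: [-2.9, -0.8, 13.3]
opening: 0.0003
t: 6.2
tool_pos: [0.6369, 0.0518, 0.0621]
orientation: [1.87, 2.521, 0.002]
force: [-1.6, 0.1, 13.0]
opening: 0.0009
t: 6.7
tool_pos: [0.6554, 0.0573, 0.0622]
orientation: [1.87, 2.521, 0.003]
force: [0.8, 0.2, 10.0]
opening: 0.0002
```

```bash
python3 -m handwheel '0.01 0.003 0 0 0 0;0.02 0.006 0 0 0 0;0.03 0.009 0 0 0 0;0.03 0.009 0 0 0 0'; python3 -m handwheel '0.005 0.0015 0 0 0 0;0.01 0.003 0 0 0 0;0.015 0.0045 0 0 0 0'; python3 -m handwheel '0.005 0.0015 0 0 0 0;0.01 0.003 0 0 0 0'
python3 - <<'E'
from h import *
im,d=robot.read_camera("scene");cv2.imwrite("pics/scene3.png",cv2.resize(im[130:300,210:430,::-1],None,fx=3,fy=3,interpolation=cv2.INTER_CUBIC))
s=robot.read_state();print(s["tool_pos"],s["force"])
E
```

```text
t: 7.1
tool_pos: [0.6642, 0.0599, 0.0622]
orientation: [1.87, 2.521, 0.003]
force: [-0.5, -0.3, 10.4]
opening: 0.0006
t: 7.4
tool_pos: [0.668, 0.061, 0.0621]
orientation: [1.871, 2.522, 0.001]
force: [-9.9, -3.1, 16.0]
opening: 0.0006
t: 7.6
tool_pos: [0.6685, 0.0612, 0.062]
orientation: [-1.871, -2.522, 0.006]
force: [-17.7, -4.3, 23.4]
opening: 0.0007
[0.66861145 0.06124516 0.06200209] [-16.32827853  -4.81532702  22.01665073]
```

View pics/scene3.png

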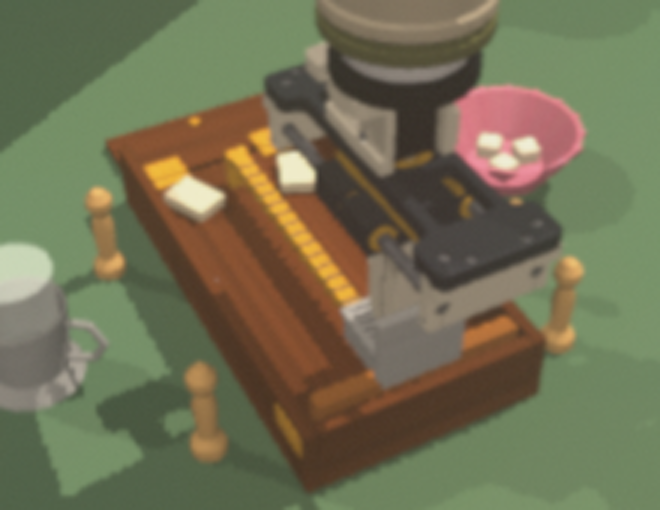

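It hit the end stop: 17 N along the bar after about 136 mm of travel, and the board is at the back wall in the picture. I'll lift straight up, keeping the slight rearward preload.

```bash
python3 -m handwheel '0 0 0.015 0 0 0;0 0 0.03 0 0 0;0 0 0.045 0 0 0;0 0 0.065 0 0 0;0 0 0.09 0 0 0'; python3 -m handwheel '0 0 0.05 0 0 0;0 0 0.15 0 0 0;0 0 0.3 0 0 0;0 0 0.4 0 0 0'
```

```text
t: 8.15
tool_pos: [0.6696, 0.0624, 0.087]
orientation: [-1.871, -2.523, 0.001]
force: [-0.8, 1.0, -0.5]
opening: 0.0003
t: 8.55
tool_pos: [0.6709, 0.0623, 0.2118]
orientation: [1.87, 2.521, 0.004]
force: [0.9, -0.3, -0.7]
opening: 0.0008
```

```bash
python3 -m handwheel '-0.12 0.1 0 0 0 0;-0.24 0.2 0 0 0 0;-0.36 0.3 0 0 0 0;-0.48 0.42 0 0 0 0;-0.6 0.54 0 0 0 0'; python3 -m handwheel '-0.1 0.12 0 0 0 0;-0.2 0.24 0 0 0 0;-0.3 0.36 0 0 0 0;-0.3 0.5 0 0 0 0;-0.3 0.5 0 0 0 0'
python3 - <<'E'
from h import *
Z=dict(pad=.07,tab=.085,board=.056)
im,d=robot.read_camera("top");cv2.imwrite("pics/top4.png",cv2.resize(im[105:325,220:450,::-1],None,fx=2.6,fy=2.6,interpolation=cv2.INTER_CUBIC))
for q in Z:
    for r in robot.tip_of("top",q)[:1]:
        print(q,r["conf"],np.round(r["at"],1),at_z("top",r["at"],Z[q]).round(4),at_d("top",r["at"],d).round(4))
rr,cc=np.mgrid[115:200,290:370];pts=np.array([at_d("top",(r,c),d) for r,c in zip(rr.ravel(),cc.ravel())])
for lo,hi in((.092,.106),(.056,.075)):
    a=pts[(pts[:,2]>lo)&(pts[:,2]<hi)];print(lo,len(a),a.mean(0),np.median(a[:,2]),cv2.minAreaRect(a[:,:2].astype(np.float32)))
im,_=robot.read_camera("scene");cv2.imwrite("pics/scene4.png",cv2.resize(im[130:300,210:430,::-1],None,fx=3,fy=3,interpolation=cv2.INTER_CUBIC))
s=robot.read_state();print(s["t"],s["tool_pos"],s["force"])
E
```

```text
t: 9.05
tool_pos: [0.49, 0.2239, 0.2086]
orientation: [1.872, 2.522, 0.002]
force: [-0.3, 1.0, -0.7]
opening: 0.0004
t: 9.55
tool_pos: [0.3996, 0.377, 0.2081]
orientation: [-1.866, -2.527, -0.003]
force: [0.3, -0.4, -0.3]
opening: 0.0007
pad 0.67 [147. 322.] [0.6766 0.0614 0.07  ] [0.6766 0.0614 0.0701]
tab 0.96 [137.7 317.2] [0.6911 0.0704 0.085 ] [0.6939 0.0709 0.0734]
board 0.64 [137.2 316.7] [0.6992 0.0726 0.056 ] [0.6933 0.0716 0.0798]
0.092 143 [0.69735049 0.06915391 0.09816216] 0.09851897581961377 ((0.6978163123130798, 0.06978514045476913), (0.008943185210227966, 0.05514076352119446), 17.160308837890625)
0.056 648 [0.67246633 0.06211742 0.06791794] 0.0689049022702195 ((0.6720559000968933, 0.05731403827667236), (0.06362821906805038, 0.11771541833877563), 16.798784255981445)
9.8 [0.40179832 0.37215304 0.20781002] [-0.09531828 -0.44287782 -0.31781904]
```

View pics/top4.png

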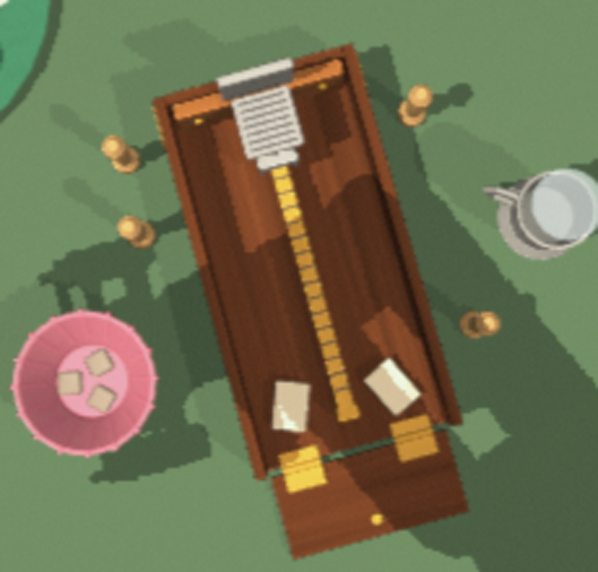

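View pics/scene4.png

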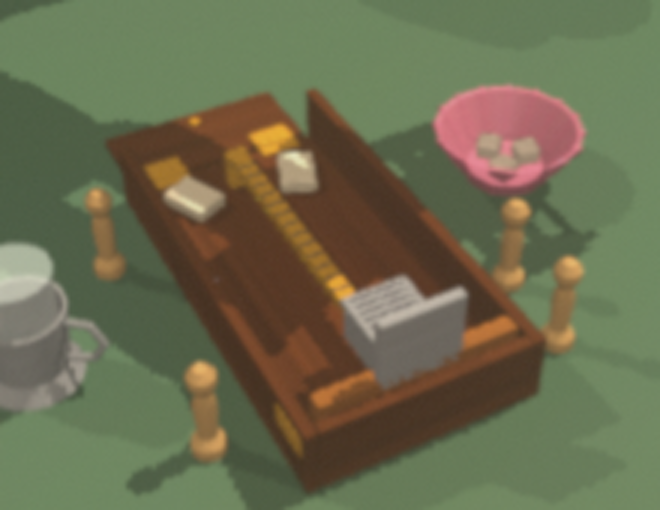

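Run:
```python
from h import *
u=np.array([.958,.2865]);u/=np.linalg.norm(u)
def w(x,y,z): return at_z("top",(105+y/2.6,220+x/2.6),z)[:2]
back=(w(155,101,.05)+w(352,45,.05))/2@u
for n,a,b in(("front edge before",(222,291),(392,245)),("front edge after",(177,119),(345,81))):
    f=(w(*a,.056)+w(*b,.056))/2@u;print(n,"distance to outer back face",back-f)
```

```text
front edge before distance to outer back face 0.1551964806725784
front edge after distance to outer back face 0.02316710289706403
```

The board's front edge is 23 mm from the outer back face, and 9 + 2 + 12 = 23 mm is expected when fully back. The pad is up at about 0.07 m, and the objects standing about haven't moved.

```bash
python3 -c "
from plant import robot
print(robot.close_job())"
```

```text
the job is handed in; nothing more can be done
None
```

The follower is now fully back against its end stop and the release has sprung up. I handed the job in at about 9.8 s.

I pressed the pad with the shut fingertips until it bottomed out, 8 mm down. Keeping it down, I pushed the follower about 135 mm along the bar until it stopped firmly, then lifted straight up and moved clear.

**Last checks:**
- **Position:** the board's front face is 23.2 mm from the outer back face of the box, where 23 mm is expected at the end stop. The push force rose from about 2 N to 17 N there, with the pad still fully down.
- **Release:** the pad's top is back at 0.069–0.070 m, its height when up.
- **Surroundings:** the pegs, tiles, dish and holder look unmoved in the before and after pictures, and the robot is touching nothing.
- **Weak readings:** the networks' points for the tab and board in the last picture disagreed with the depth by up to about 24 mm in height. I relied on the depth and edge measurements instead, and those agreed.

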